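# Feed one bearing and push it into the empty bay

## Robot

A 6-joint arm with a two-finger parallel gripper is mounted at the origin on a cart in front of the work surface, level with it; the furniture and walls round the work are solid. World frame = base frame: x ahead of the robot, y to its left, z up, the work surface at z = 0. Lengths are in m, angles in degrees, forces in N, time in s.
With the tool pointing down it reaches from about 0.4 to 0.825 m from the base axis. Payload 7 kg.
Tool frame: the origin (TCP) lies between the finger pads; the fingertips stand 25 mm ahead of it and the grasp point (between the pads) lies 6 mm ahead of it; z points along the fingers, y is the line along which they close (so a half turn about z gives the same grasp; the last joint's range is limited). The gripper opens to 88 mm and grips with 3 to 60 N. Pads are 19 mm wide; open, the fingers measure 130 mm over their backs; the gripper's body (78 mm by 193 mm) begins 47 mm behind the grasp point.
Start: joints at [-54.769, 20.546, 0.682, 0, -70.136, -16.507], TCP at [0.217, -0.639, 0.252] pointing down, gripper open.
Joint ranges: [-176.03, 176.03], [-82.01, 121.73], [-58.28, 71.71], [-173.87, 95.51], [-174.79, -0.11], [-173.66, 173.66]. Speed limits (degrees/s): [136.94, 136.94, 172.46, 180, 180, 180].

## Interface

Orientations are given as [roll, pitch, yaw] about the fixed x, y, z axes, in that order (R = Rz(yaw) Ry(pitch) Rx(roll)).
In Python, from plant import ctrl, viewer, telemetry gives the robot as it stands (ctrl), with the cameras (viewer) and the readings (telemetry).
- The arm moves only by the tool tcp_steps, called after "Request:" as name(argument=value, ...) on one line, values as JSON. Schema: {"type":"object","properties":{"offsets":{"type":"array","items":{"type":"object","properties":{"tx":{"type":"number"},"ty":{"type":"number"},"tz":{"type":"number"},"twist":{"type":"number"},"finger_gap":{"type":"number"}},"additionalProperties":false,"required":["finger_gap"]},"minItems":1,"maxItems":8},"only":{"type":"string"},"quiet":{"type":"boolean"},"lines":{"type":"string"}},"required":["offsets"],"additionalProperties":false}. offsets is a list of rows, 1 to 8 of them, each an object with the fields tx, ty, tz (the shift in units of 20 mm), twist (a turn about the tool's z in degrees), finger_gap (the finger opening in m); a field left out counts as zero (the opening has to be given); each row is the pose to reach, as a shift and turn from the pose commanded when the call began, along the tool's axes at that moment; what a row does not reach only later rows make up. A row lasts 1/8 s, in which the tool goes at most 0.0625 m and 10.7 degrees, less where a joint would pass 70% of its speed; a pose out of reach is approached as far as the arm can. The fingers move at their own pace and stop on an object; the grip force is fixed at half the most. Time passes only in rows, so rows that do not move let the fingers close. The tool returns the time, the measured TCP pose, the force, the opening and the grip force at its end. only (a regular expression) keeps the lines of the reply that match it, lines (a string "A,B") keeps lines A to B, and quiet returns only ok. Input that does not fit is refused with a message, and nothing moves.
- telemetry.get_obs(): the state, without advancing time (a new reading comes with each control period).
- viewer.snapshot(name): name is "scene" or "top" or "wrist"; returns a dict with "frame" (400x640x3 uint8, red, green, blue), "z_map" (400x640 float32, m along the optical axis (not along the pixel's ray), 0 where there is no reading), "fovy" (degrees; the focal length in pixels is half the picture's height over the tangent of half this angle, whatever the lens; pixels are square), "cx", "cy" (the principal point, pixels), "R" (3x3) and "t" (3): a world point X has camera coordinates R X + t; the wrist camera has in their place "T_tool_cam" (4x4, takes a point from camera to tool coordinates, whose origin is the TCP and whose axes are the flange's). Camera axes: x right, y down, z forward; pixel columns grow to the right and rows downward; lengths in m; the calibration is good to about 2 mm. A picture is of the moment at which its call begins: read the wrist's pose just before it.
- ctrl.close_job(): hands the job in; it is judged then, once.
The state is a dict: "clock": time; "joint_pos": joint angles; "qvel": joint speeds; "tau": joint torques, N m; "tool_pos": TCP position; "orientation": TCP orientation; "force": force on the tool from outside, world axes, zero at the start; "moment": the same for the moment, N m; "opening": finger opening in m; "gripper_force": force on a finger pad.
Only numpy, scipy, OpenCV 4.12 (cv2) and the standard library are available. Lean on these libraries where they do the work, as an engineer would, in place of code of your own. Each camera call takes 0.05 s, during which the arm holds its last target. There are 200 camera calls.

## Task

With the fingertips, press the plunger of the bearing feeder all the way in once and let it spring fully back, so that it ejects one ball bearing from the magazine onto the deck. Then push that bearing sideways along the deck until it lies wholly inside the empty bay. Do not lift it off the deck or tip it, feed no second one, and leave the bearing already in the other bay and the things around the feeder undisturbed.

Things in the scene. Friction and masses are not known exactly. Their poses are not given: they have to be found in the camera images.
- feeder: Fixed feeder of plain aluminium, flat on the bench. Origin on the bench under the magazine axis; x = direction in which the plunger is pressed and the bearing comes out, y = to the left of that, z up. Top of base plate and deck at z = 8 mm: base x -112 to 30, 64 mm wide; deck x 20 to 90, 216 mm wide, with a fence (inner face x = 82, top z = 16 mm).
- plunger (a joint): Travel of the plunger (m) along the feeder's +x: 0 = out (at rest), 0.058 = fully in, at its hard stop. A spring resists with 2.5 N at rest to 5.5 N fully in, plus light damping, and drives it back out when released.
- push_pad (a point): Centre of the outer (-x) face of the plunger's black upright push pad, pressed towards the feeder's +x. Pad 36 mm wide in y, 8 mm thick, from 11 to 44 mm above the bench. This point is 30 mm above the bench, in line with the magazine axis, and moves with the plunger; at rest at x = -94, y = 0 mm in the feeder frame. The guides beside the plunger reach 14 mm above the bench.
- magazine_axis (a point): Point on the deck (8 mm above the bench) on the vertical axis of the magazine, above the feeder's origin. Magazine: open-topped square tower, outside 45 x 45 mm, top 56 mm above the bench, exit slot at the foot of its +x face. A full stroke leaves the fed bearing about 57 mm ahead of this point (feeder x), y = 0.
- empty_bay (a point): Centre of the floor of the empty bay, on the deck, marked by a flat dark disc of diameter 30 mm. The bays lie at both ends of the deck, centres at feeder x = 57, y = +77.5 and -77.5 mm; each is open towards y = 0, 50 mm wide in x, 45 mm deep in y (|y| 55 to 100 mm), with walls and end stop 8 mm high above the deck. The empty one may be either.
- bearing_1: The lowest bearing of the stack, the one that is fed. Steel ball bearing, diameter 35 mm, 11 mm thick, 45 g nominal, lying flat; origin at the centre of its underside.
- bearing_2: Second bearing of the stack, same size; must stay in the magazine (it drops by one bearing thickness when the plunger returns).
- bearing_3: Third and top bearing of the stack, same size; must stay in the magazine.
- spare_bearing: Same kind of bearing, already lying in the centre of the other bay; leave it there.
- jar: White plastic jar, diameter 49 mm, 42 mm high, standing beside the plunger on the feeder's +y side; origin at the centre of its underside. Bystander.
- screwdriver: Screwdriver with blue handle, 148 mm long, 28 mm thick, lying beside the plunger on the feeder's -y side, roughly along the feeder's x; origin under its middle, on the bench. Bystander.
- cal_block: Aluminium block 45 x 60 x 28 mm standing beyond the fence; origin at the centre of its underside. Bystander.

How it is judged:
By the outcome, as a careful person would: the job done as asked, in the order asked, and still so for the second after the job is handed in, with the robot touching nothing.
It also fails if it takes over 48 s, if anything falls off the work surface, if the arm or the gripper's body presses on something with over 40 N, if the wrist force passes 120 N, or if a joint passes its speed limit or range.

## Working session

There is one attempt and no reset: what is moved stays moved. The work goes in short steps, Python scripts to look and compute and a tool call to move; the robot and the scene stay as the last step left them, time stands still between calls to the robot, and variables do not carry over. Pictures are saved under pics/ and viewed, at most 10 in all, crops included, and the job is handed in when it is done.

```bash
ls; mkdir -p pics
```

Run:
```python
from plant import ctrl, viewer, telemetry
import cv2,numpy as np,pickle
print({k:np.round(v,3) for k,v in telemetry.get_obs().items()})
for n in("scene","top"):
    s=viewer.snapshot(n); pickle.dump(s,open(f"pics/{n}0.pkl","wb"))
    cv2.imwrite(f"pics/{n}0.png",s["frame"][:,:,::-1])
    print(n,s["fovy"],s["cx"],s["cy"],s["R"],s["t"])
```

```text
pics
plant.py
{'clock': np.float64(0.0), 'joint_pos': array([-5.4769e+01,  2.0593e+01,  6.3400e-01, -2.1000e-02, -7.0136e+01,
       -1.6505e+01]), 'qvel': array([ 0.02 , -0.029, -0.036, -0.002, -0.009, -0.001]), 'tau': array([-0.0000e+00, -5.8272e+01,  2.9304e+01,  6.9980e+00,  7.0000e-03,
       -0.0000e+00]), 'tool_pos': array([ 0.217, -0.639,  0.251]), 'orientation': array([ 1.79904e+02, -7.00000e-03, -1.61281e+02]), 'force': array([ 0.137,  0.316, -0.427]), 'moment': array([-0.016, -0.003,  0.045]), 'gripper_force': np.float64(0.0), 'opening': np.float64(0.088)}
scene 47.054621600304756 317.832994025085 197.3903523304041 [[-4.34736161e-01 -9.00557649e-01 -6.25301026e-04]
 [-6.76051750e-01  3.26816500e-01 -6.60412755e-01]
 [ 5.94944117e-01 -2.86682570e-01 -7.50902525e-01]] [0.26213644 0.42293059 0.55227106]
top 44.29657636959499 318.04744953595457 192.13324820061388 [[ 1.50048828e-02 -9.99886570e-01  1.30402416e-03]
 [-9.97397370e-01 -1.50594859e-02 -7.05102715e-02]
 [ 7.05219115e-02 -2.42631907e-04 -9.97510201e-01]] [0.01137281 0.59600892 0.84457684]
```

View pics/top0.png

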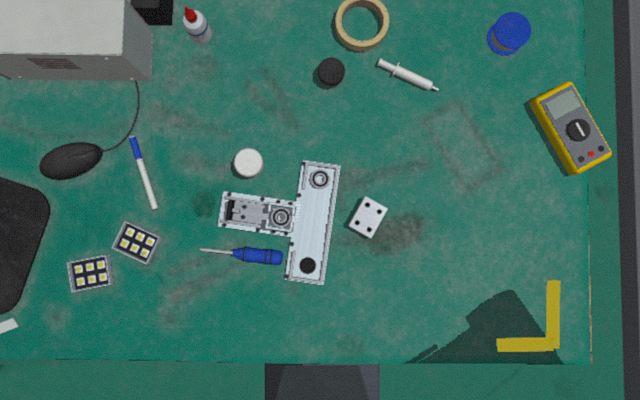

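View pics/scene0.png

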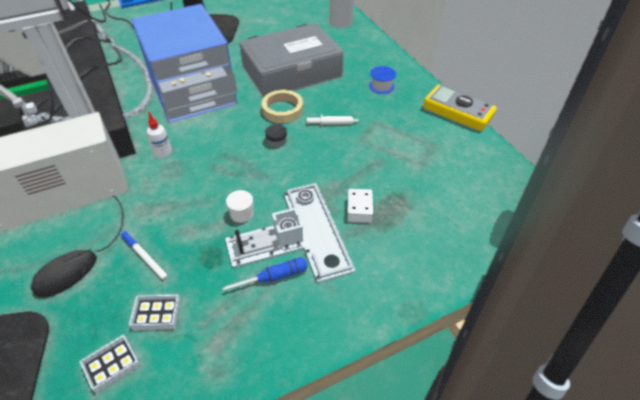

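The top view shows the plunger's black pad at about (229,210) and the magazine at (281,217). The spare is in the far bay at (320,179), the empty bay's disc at (307,265), the jar at (248,162), and the screwdriver spans (200–283, 255). The scene view agrees, with the disc at (331,261). So feeder +x is about world −y, and the empty bay is the −y one.

Create h.py:
```python
import numpy as np,cv2,pickle
from scipy.spatial.transform import Rotation as Ro
def cam(s,obs=None):
    f=200/np.tan(np.radians(s["fovy"]/2))
    if "R" in s: R=np.array(s["R"]);t=np.array(s["t"])
    else:
        T=np.array(s["T_tool_cam"]);W=np.eye(4)
        W[:3,:3]=Ro.from_euler("xyz",obs["orientation"],degrees=True).as_matrix();W[:3,3]=obs["tool_pos"]
        M=np.linalg.inv(W@T);R,t=M[:3,:3],M[:3,3]
    return f,s["cx"],s["cy"],R,t
def ray(c,uv):
    f,cx,cy,R,t=c
    return -R.T@t, R.T@np.array([(uv[0]-cx)/f,(uv[1]-cy)/f,1])
def plane(c,uv,z):
    o,d=ray(c,uv); return o+d*(z-o[2])/d[2]
def tri(c1,u1,c2,u2):
    o1,d1=ray(c1,u1);o2,d2=ray(c2,u2)
    a,b=np.linalg.lstsq(np.c_[d1,-d2],o2-o1,rcond=None)[0]
    p,q=o1+a*d1,o2+b*d2
    return (p+q)/2,np.linalg.norm(p-q)
def proj(c,X):
    f,cx,cy,R,t=c; p=R@np.asarray(X)+t; return np.array([cx+f*p[0]/p[2],cy+f*p[1]/p[2]])
def dark(s,near,r=25,th=70):
    "centre of dark blob nearest to a pixel"
    g=s["frame"].max(2); m=(g<th).astype(np.uint8)
    n,l,st,ce=cv2.connectedComponentsWithStats(m)
    k=[i for i in range(1,n) if st[i,4]>40 and np.hypot(*(ce[i]-near))<r]
    i=min(k,key=lambda i:np.hypot(*(ce[i]-near))); return ce[i],st[i]
```

Run:
```python
from h import *
S={n:pickle.load(open(f"pics/{n}0.pkl","rb")) for n in("scene","top")}
C={n:cam(S[n]) for n in S}
d={n:dark(S[n],p) for n,p in(("top",(307,265)),("scene",(331,261)))}
print(d); print("disc",tri(C["top"],d["top"][0],C["scene"],d["scene"][0]),plane(C["top"],d["top"][0],.008))
sp=plane(C["top"],(320,179),.019); dc=plane(C["top"],d["top"][0],.008)
print("spare",sp); v=sp-dc; print(np.hypot(v[0],v[1]),np.degrees(np.arctan2(v[1],v[0])),"magtop",plane(C["top"],(281,217),.04),"pad",plane(C["top"],(229,210),.044))
```

```text
Traceback (most recent call last):
  File "h.py", line 28, in dark
    i=min(k,key=lambda i:np.hypot(*(ce[i]-near))); return ce[i],st[i]
ValueError: min() iterable argument is empty
```

```bash
sed -i 's/th=70/th=100/' h.py
```

Create a.py:
```python
from h import *
S={n:pickle.load(open(f"pics/{n}0.pkl","rb")) for n in("scene","top")}
C={n:cam(S[n]) for n in S}
print(S["top"]["frame"][265,307],S["scene"]["frame"][261,331])
d={n:dark(S[n],p) for n,p in(("top",(307,265)),("scene",(331,261)))}
print(d); print("disc",tri(C["top"],d["top"][0],C["scene"],d["scene"][0]),plane(C["top"],d["top"][0],.008))
sp=plane(C["top"],(320,179),.019); dc=plane(C["top"],d["top"][0],.008)
print("spare",sp); v=sp-dc; print(np.hypot(v[0],v[1]),np.degrees(np.arctan2(v[1],v[0])),"magtop",plane(C["top"],(281,217),.04),"pad",plane(C["top"],(229,210),.044))
```

```bash
python3 a.py
```

```text
[47 45 45] [68 78 81]
{'top': (array([307.18781726, 265.15228426]), array([300, 258,  16,  16, 197], dtype=int32)), 'scene': (array([331.20183486, 260.63302752]), array([325, 256,  13,  11, 109], dtype=int32))}
disc (array([0.46753971, 0.03826641, 0.01172303]), np.float64(0.0016380211571461716)) [0.46687672 0.03761049 0.008     ]
spare [0.61925643 0.017237   0.019     ]
0.1537356715724129 -7.615405192539143 magtop [0.55067925 0.08329566 0.04      ] pad [0.56122218 0.17214388 0.044     ]
```

The rows are not in the units I measure in: shifts go in units of 20 mm. I convert before sending: 0.25 m is 12.5, 0.34 m is 17.

Request:
tcp_steps(offsets=[{"tx":-1.8, "ty":2.5, "twist":-8, "finger_gap":0.088}, {"tx":-4, "ty":4.5, "twist":-18, "finger_gap":0.06}, {"tx":-6, "ty":6.5, "twist":-28, "finger_gap":0.02}, {"tx":-8, "ty":8.5, "twist":-38, "finger_gap":0}, {"tx":-10, "ty":10.5, "twist":-48, "finger_gap":0}, {"tx":-12, "ty":12.5, "twist":-58, "finger_gap":0}, {"tx":-14, "ty":14.5, "twist":-64, "finger_gap":0}, {"tx":-16, "ty":17, "twist":-64, "finger_gap":0}])

```text
clock: 1.1
tool_pos: [0.4105, -0.2143, 0.2514]
orientation: [180.0, 0.0, -97.2]
force: [1.1, 0.7, -0.0]
opening: 0.0232
gripper_force: 0.0
```

```bash
python3 -c "
from plant import ctrl, viewer, telemetry;import numpy as np
s=viewer.snapshot('wrist');print(np.round(s['T_tool_cam'],3),s['fovy'])"
```

```text
[[-0.002 -0.961 -0.276  0.075]
 [ 1.    -0.002 -0.     0.   ]
 [-0.    -0.276  0.961 -0.133]
 [ 0.     0.     0.     1.   ]] 58.47622904652596
```

Converted, -0.328 m is -16.4, -0.094 m is -4.7.

Request:
tcp_steps(offsets=[{"tx":-2.75, "ty":-0.75, "finger_gap":0}, {"tx":-5.5, "ty":-1.5, "finger_gap":0}, {"tx":-8.25, "ty":-2.25, "finger_gap":0}, {"tx":-11, "ty":-3, "finger_gap":0}, {"tx":-13.75, "ty":-3.75, "finger_gap":0}, {"tx":-16.4, "ty":-4.7, "finger_gap":0}, {"tx":-16.4, "ty":-4.7, "finger_gap":0}])

```text
clock: 2.02
tool_pos: [0.5459, 0.1004, 0.2505]
orientation: [179.9, -0.0, -97.1]
force: [-0.7, -0.8, -0.8]
opening: 0.0006
gripper_force: 0.0
```

Run:
```python
from plant import ctrl, viewer, telemetry;from h import *
o=telemetry.get_obs();s=viewer.snapshot('wrist')
pickle.dump((o,s),open("pics/w1.pkl","wb"));cv2.imwrite("pics/w1.png",s["frame"][:,:,::-1])
```

```text
(no output)
```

View pics/w1.png

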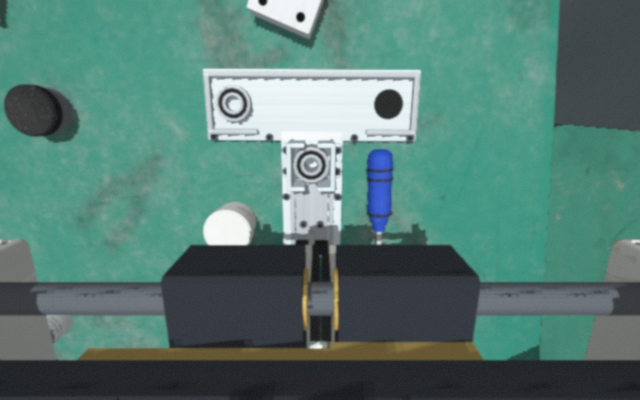

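The wrist view shows the spare at (235,102), the disc at (388,103), the magazine and its stack at (312,165), and the closed fingers around (321,300). The pad is hidden behind the gripper.

Create b.py:
```python
from h import *
import sys
o,s=pickle.load(open("pics/w1.pkl","rb"));c=cam(s,o)
T=pickle.load(open("pics/top0.pkl","rb"));ct=cam(T)
d,st=dark(s,(388,103));dt,_=dark(T,(307,265))
dc=plane(c,d,.008);print("disc px",d,st,dc,"tri",tri(c,d,ct,dt))
def ring(s,p,r):
    g=cv2.cvtColor(s["frame"],cv2.COLOR_RGB2GRAY);x,y=int(p[0]),int(p[1]);q=cv2.resize(g[y-26:y+26,x-26:x+26],None,fx=4,fy=4,interpolation=cv2.INTER_CUBIC)
    h=cv2.HoughCircles(q,cv2.HOUGH_GRADIENT_ALT,1.5,10,param1=150,param2=.6,minRadius=int(r*2),maxRadius=int(r*4.6))
    return None if h is None else h[0]/4+[x-26-.375,y-26-.375,0]
f=c[0];print("f",f)
for p in((235,102),(312,165)):print(ring(s,p,17.5))
sp=plane(c,(235,102.5),.019);v=sp-dc;print("spare",sp,np.hypot(v[0],v[1]),np.degrees(np.arctan2(v[1],v[0])))
# deck outline
hsv=cv2.cvtColor(s["frame"],cv2.COLOR_RGB2HSV);m=((hsv[...,1]<45)&(hsv[...,2]>110)).astype(np.uint8)
m[:62]=0;m[142:]=0;m[:,:200]=0;m[:,430:]=0
P=cv2.findContours(cv2.morphologyEx(m,cv2.MORPH_CLOSE,np.ones((7,7))),0,2)[0];P=max(P,key=cv2.contourArea);r=cv2.minAreaRect(P);print("rect",r,cv2.boxPoints(r).tolist())
for b in cv2.boxPoints(r):print(plane(c,b,.008).round(4),plane(c,b,.016).round(4))
```

```bash
python3 b.py
```

```text
disc px [388.04635762 103.6705298 ] [375  90  27  28 604] [0.46812249 0.03594573 0.008     ] tri (array([ 0.46581787,  0.03708008, -0.0049455 ]), np.float64(0.0015686900370966502))
f 357.299533137972
[[232.25       103.375       14.60104275]
 [232.25       103.375       10.75649834]
 [228.5        112.          18.01914024]]
[[310.75       163.75        14.30050373]
 [310.75       163.75        17.73792076]
 [310.75       163.75        10.93366337]]
spare [0.61892205 0.01576173 0.019     ] 0.1521443439761939 -7.623532837534784
rect ((310.9842224121094, 104.76719665527344), (217.0514373779297, 73.38652801513672), 0.8882354497909546) [[201.90272521972656, 139.773681640625], [203.0403594970703, 66.3959732055664], [420.06573486328125, 69.76071166992188], [418.9281005859375, 143.138427734375]]
[0.6626 0.0478 0.008 ] [0.6599 0.0473 0.016 ]
[ 0.6461 -0.0221  0.008 ] [ 0.6437 -0.021   0.016 ]
[0.4344 0.0077 0.008 ] [0.4366 0.0081 0.016 ]
[0.4391 0.0795 0.008 ] [0.4412 0.0784 0.016 ]
```

Converted, 0.17 m is 8.5, 0.13 m is 6.5.

Request:
tcp_steps(offsets=[{"tx":-2.75, "ty":-0.3, "twist":0.8, "finger_gap":0}, {"tx":-4.925, "ty":-0.525, "tz":1, "twist":0.8, "finger_gap":0}, {"tx":-4.925, "ty":-0.525, "tz":3.75, "twist":0.8, "finger_gap":0}, {"tx":-4.925, "ty":-0.525, "tz":6.5, "twist":0.8, "finger_gap":0}, {"tx":-4.925, "ty":-0.525, "tz":8.5, "twist":0.8, "finger_gap":0}, {"tx":-4.925, "ty":-0.525, "tz":8.5, "twist":0.8, "finger_gap":0}])

```text
clock: 2.82
tool_pos: [0.5656, 0.1915, 0.0788]
orientation: [179.7, -0.3, -98.2]
force: [-0.8, -0.2, 0.3]
opening: 0.0001
gripper_force: 0.0
```

Run:
```python
from plant import ctrl, viewer, telemetry;from h import *
o=telemetry.get_obs();s=viewer.snapshot('wrist')
pickle.dump((o,s),open("pics/w2.pkl","wb"));cv2.imwrite("pics/w2.png",s["frame"][:,:,::-1])
c=cam(s,o)
for n,X in(("disc",(.4675,.0368,.008)),("spare",(.6216,.0146,.019)),("mag",(.5523,.082,.041)),("padtop",(.5648,.1711,.044))):print(n,proj(c,X))
```

```text
disc [475.13044673 -96.46615435]
spare [ 138.94218183 -110.3456225 ]
mag [313.56562972  18.40803077]
padtop [315.24769175 218.17716469]
```

View pics/w2.png

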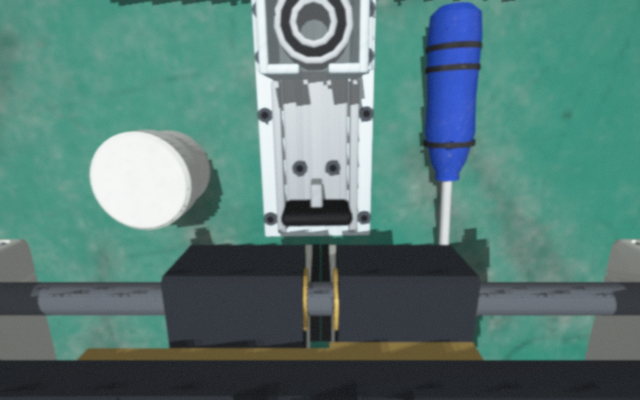

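The pad's top edge is at about (316,212), with the stack at (314,20), the jar at (148,178) and the screwdriver at (450,100), all clear of the fingers' path. Next I descend behind the pad, backing off a few millimetres.

Request:
tcp_steps(offsets=[{"tx":-0.3, "finger_gap":0}, {"tx":-0.3, "tz":1.6, "finger_gap":0}, {"tx":-0.3, "tz":1.6, "finger_gap":0}, {"tx":-0.3, "tz":1.6, "finger_gap":0}])

```text
clock: 3.38
tool_pos: [0.5695, 0.2004, 0.0514]
orientation: [-179.9, 0.1, -98.0]
force: [-0.2, -0.1, 0.0]
opening: 0.0005
gripper_force: 0.0
```

Add to h.py:
```python
O=np.array([.5523,.082]);A=np.radians(-98.0)
ex=np.array([np.cos(A),np.sin(A)]);ey=np.array([-ex[1],ex[0]])
def fd(p): p=np.asarray(p)[:2]-O; return np.round([p@ex*1e3,p@ey*1e3],1)
def W(x,y): return O+x/1e3*ex+y/1e3*ey
def shift(o,x,y):  # tool-axis shift to feeder xy
    yw=np.radians(o["orientation"][2]);d=W(x,y)-o["tool_pos"][:2]
    return np.round([d@[np.cos(yw),np.sin(yw)],d@[np.sin(yw),-np.cos(yw)]],4)
```

```bash
python3 -c "
from h import *;from plant import ctrl, viewer, telemetry;o=telemetry.get_obs();print(fd(o['tool_pos']),o['tool_pos'],o['force'])"
```

```text
[-119.6    0.6] [0.5694993  0.20039371 0.05144811] [-0.19546083 -0.05206161  0.02238727]
```

Converted, 0.05 m is 2.5, 0.044 m is 2.2.

Request:
tcp_steps(offsets=[{"tx":0.45, "finger_gap":0}, {"tx":0.75, "finger_gap":0}, {"tx":1, "finger_gap":0}, {"tx":1.3, "finger_gap":0}, {"tx":1.6, "finger_gap":0}, {"tx":1.9, "finger_gap":0}, {"tx":2.2, "finger_gap":0}, {"tx":2.5, "finger_gap":0}])

```text
clock: 4.38
tool_pos: [0.5627, 0.1511, 0.0504]
orientation: [-179.9, 0.1, -98.0]
force: [0.6, 6.1, 2.3]
opening: 0.0002
gripper_force: 2.9
```

Request:
tcp_steps(offsets=[{"tx":0.25, "finger_gap":0}, {"tx":0.5, "finger_gap":0}, {"tx":0.7, "finger_gap":0}, {"tx":0.85, "finger_gap":0}, {"tx":0.95, "finger_gap":0}])

```text
clock: 5.0
tool_pos: [0.5603, 0.1326, 0.0505]
orientation: [-179.8, 0.1, -98.0]
force: [0.5, 6.9, 1.8]
opening: 0.0004
gripper_force: 3.3
```

```bash
python3 -c "
from h import *;from plant import ctrl, viewer, telemetry;o=telemetry.get_obs();print(fd(o['tool_pos']),o['force'],o['force'][:2]@ex)"
```

```text
[-51.2   0.9] [0.52814655 6.91740332 1.8469782 ] -6.923587415592555
```

Request:
tcp_steps(offsets=[{"tx":0.1, "finger_gap":0}, {"tx":0.2, "finger_gap":0}, {"tx":0.25, "finger_gap":0}, {"tx":0.25, "finger_gap":0}])

```text
clock: 5.5
tool_pos: [0.56, 0.1298, 0.0506]
orientation: [-179.8, 0.3, -98.0]
force: [-1.3, 16.7, 1.4]
opening: 0.0005
gripper_force: 8.1
```

```bash
python3 -c "
from h import *;from plant import ctrl, viewer, telemetry;o=telemetry.get_obs();print(fd(o['tool_pos']),o['force'][:2]@ex)"
```

```text
[-48.4   1. ] -16.357627465215096
```

Request:
tcp_steps(offsets=[{"tx":0.1, "finger_gap":0}, {"tx":0.1, "finger_gap":0}])

```text
clock: 5.75
tool_pos: [0.5601, 0.1296, 0.0507]
orientation: [-179.7, 0.5, -98.0]
force: [-3.7, 24.8, 0.5]
opening: 0.0004
gripper_force: 12.2
```

```bash
python3 -c "
from h import *;from plant import ctrl, viewer, telemetry;o=telemetry.get_obs();print(fd(o['tool_pos']),o['force'][:2]@ex)"
```

```text
[-48.2   1.1] -24.059369802581262
```

Request:
tcp_steps(offsets=[{"tx":-0.4, "finger_gap":0}, {"tx":-0.9, "finger_gap":0}, {"tx":-1.4, "finger_gap":0}, {"tx":-1.9, "finger_gap":0}, {"tx":-2.4, "finger_gap":0}, {"tx":-2.9, "finger_gap":0}, {"tx":-3.4, "finger_gap":0}, {"tx":-4, "finger_gap":0}])

```text
clock: 6.75
tool_pos: [0.5687, 0.2039, 0.0492]
orientation: [179.9, -0.1, -98.1]
force: [0.2, -0.2, 0.4]
opening: 0.0006
gripper_force: 0.0
```

Request:
tcp_steps(offsets=[{"tz":-2.5, "finger_gap":0}, {"tz":-5, "finger_gap":0}, {"tz":-7.5, "finger_gap":0}, {"tx":2.75, "tz":-10, "finger_gap":0}, {"tx":5, "tz":-10, "finger_gap":0}, {"tx":5, "tz":-10, "finger_gap":0}])

```text
clock: 7.5
tool_pos: [0.5545, 0.1024, 0.251]
orientation: [-179.9, 0.1, -98.2]
force: [-0.7, -0.7, 0.6]
opening: 0.0002
gripper_force: 0.0
```

```bash
python3 - <<'E'
from plant import ctrl, viewer, telemetry;from h import *
o=telemetry.get_obs();s=viewer.snapshot('wrist')
pickle.dump((o,s),open("pics/w3.pkl","wb"));cv2.imwrite("pics/w3.png",s["frame"][:,:,::-1])
t=viewer.snapshot("top");pickle.dump(t,open("pics/top3.pkl","wb"))
E
```

```text
(no output)
```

View pics/w3.png

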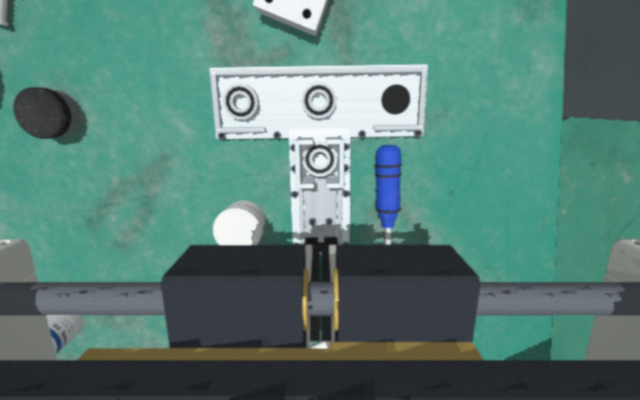

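The bearing has been fed to the deck at (319,102). The stack at (320,160) is still in the magazine, and the spare (241,103) and disc (396,100) are unchanged.

Create c.py:
```python
from h import *
exec(open("b.py").read().split("def ring")[1].join(["def ring",""]).split("f=c[0]")[0])
o,s=pickle.load(open("pics/w3.pkl","rb"));c=cam(s,o)
d,_=dark(s,(396,100));print("disc",fd(plane(c,d,.008)))
for n,p,z in(("b1",(319,102),.019),("spare",(241,103),.019),("b3",(320,160),.030)):
    h=ring(s,p,17);print(n,[fd(plane(c,q[:2],z)) for q in h] if h is not None else None)
T=pickle.load(open("pics/top3.pkl","rb"));T0=pickle.load(open("pics/top0.pkl","rb"))
cv2.imwrite("pics/t3.png",cv2.resize(np.hstack([T0["frame"][140:300,180:400],T["frame"][140:300,180:400]])[:,:,::-1],None,fx=1.8,fy=1.8))
from plant import ctrl, viewer, telemetry;print(shift(telemetry.get_obs(),57,40),telemetry.get_obs()["joint_pos"])
```

```bash
python3 c.py
```

```text
disc [ 56.9 -76.8]
b1 [array([55.9,  0.6]), array([55.9,  0.6]), array([55.9,  0.6])]
spare [array([55.8, 77.5]), array([55.8, 77.5])]
b3 [array([ 0.6, -0. ]), array([ 0.6, -0. ]), array([ 0.6, -0. ])]
[ 0.0794 -0.0407] [ 3.05057026e+01  1.02757533e+01 -1.36485381e+01 -1.08147217e-02
 -6.60703640e+01 -3.86531337e+01]
```

View pics/t3.png

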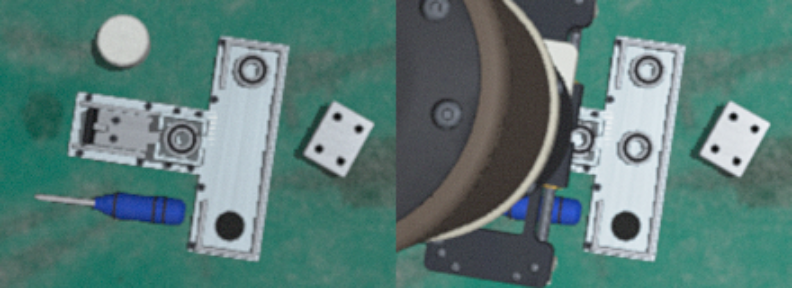

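The left panel is before and the right panel after. The fed bearing sits at right-panel pixel (634,147) and the bystanders haven't moved. Next I turn the tool 90° so its x axis points along the push direction.

Request:
tcp_steps(offsets=[{"tx":2, "ty":-1, "twist":10.5, "finger_gap":0}, {"tx":3.95, "ty":-1.925, "twist":21, "finger_gap":0}, {"tx":3.95, "ty":-1.925, "twist":31.5, "finger_gap":0}, {"tx":3.95, "ty":-1.925, "twist":42, "finger_gap":0}, {"tx":3.95, "ty":-1.925, "twist":52.5, "finger_gap":0}, {"tx":3.95, "ty":-1.925, "twist":63, "finger_gap":0}, {"tx":3.95, "ty":-1.925, "twist":73.5, "finger_gap":0}, {"tx":3.95, "ty":-1.925, "twist":84, "finger_gap":0}])

```text
clock: 8.6
tool_pos: [0.5822, 0.0223, 0.2485]
orientation: [-180.0, -0.1, 177.6]
force: [0.5, 0.1, -0.4]
opening: 0.0003
gripper_force: 0.0
```

Request:
tcp_steps(offsets=[{"twist":6, "finger_gap":0}, {"tz":2.75, "twist":6, "finger_gap":0}, {"tz":5, "twist":6, "finger_gap":0}, {"tz":7, "twist":6, "finger_gap":0}, {"tz":7, "twist":6, "finger_gap":0}, {"tz":7, "twist":6, "finger_gap":0}])

```text
clock: 9.35
tool_pos: [0.5831, 0.0218, 0.1105]
orientation: [-180.0, 0.0, 172.0]
force: [0.7, 0.6, 0.9]
opening: 0.0005
gripper_force: 0.0
```

Run:
```python
from plant import ctrl, viewer, telemetry;from h import *
o=telemetry.get_obs();s=viewer.snapshot('wrist');print(fd(o["tool_pos"]),o["tool_pos"],shift(o,56.5,39))
pickle.dump((o,s),open("pics/w4.pkl","wb"));cv2.imwrite("pics/w4.png",s["frame"][:,:,::-1])
```

```text
[55.3 38.9] [0.5830778 0.0218447 0.110497 ] [-0.0001 -0.0012]
```

View pics/w4.png

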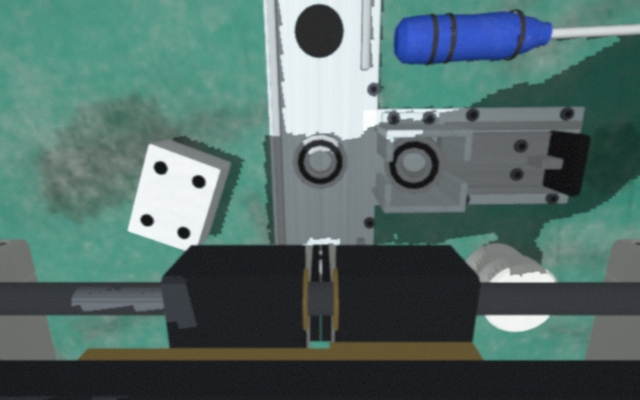

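The bearing is at (320,161) and the disc at (319,30), so both lie straight ahead. The plunger pad at (566,163) is fully out again. I descend behind the bearing and push.

Converted, 0.072 m is 3.6, 0.06 m is 3.

Request:
tcp_steps(offsets=[{"ty":-0.05, "tz":1.75, "finger_gap":0}, {"ty":-0.05, "tz":3, "finger_gap":0}, {"ty":-0.05, "tz":3.6, "finger_gap":0}, {"ty":-0.05, "tz":3.6, "finger_gap":0}, {"ty":-0.05, "tz":3.6, "finger_gap":0}])

```text
clock: 10.02
tool_pos: [0.583, 0.0205, 0.039]
orientation: [180.0, 0.1, 171.9]
force: [0.5, 0.2, 0.4]
opening: 0.0004
gripper_force: 0.0
```

Request:
tcp_steps(offsets=[{"tx":0.3, "finger_gap":0}, {"tx":0.6, "finger_gap":0}, {"tx":0.9, "finger_gap":0}, {"tx":1.2, "finger_gap":0}, {"tx":1.5, "finger_gap":0}, {"tx":1.8, "finger_gap":0}])

```text
clock: 10.78
tool_pos: [0.5459, 0.0253, 0.0376]
orientation: [-180.0, -0.0, 171.9]
force: [0.9, -0.1, 1.0]
opening: 0.0001
gripper_force: 0.2
```

Run:
```python
from plant import ctrl, viewer, telemetry;from h import *
o=telemetry.get_obs();s=viewer.snapshot('wrist');print(fd(o["tool_pos"]),o["tool_pos"],o["force"])
pickle.dump((o,s),open("pics/w5.pkl","wb"));cv2.imwrite("pics/w5.png",s["frame"][:,:,::-1])
```

```text
[57.1  1.5] [0.54589048 0.0252575  0.03756145] [ 0.87047885 -0.11327268  1.00952185]
```

View pics/w5.png

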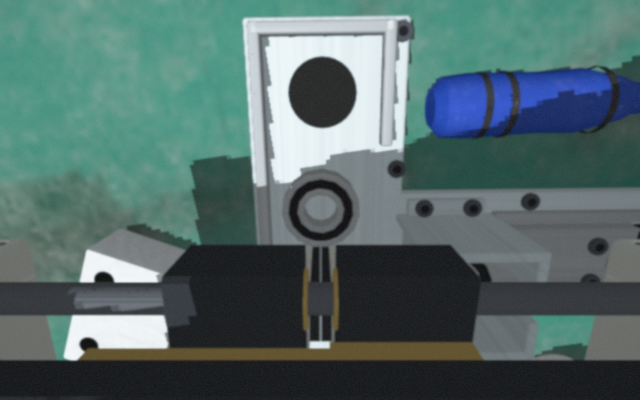

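The bearing at (320,210) is against the fingers and in line with the disc at (322,92). I'll push the remaining 49 mm.

Converted, 0.045 m is 2.25, 0.041 m is 2.05.

Request:
tcp_steps(offsets=[{"tx":0.3, "finger_gap":0}, {"tx":0.6, "finger_gap":0}, {"tx":0.9, "finger_gap":0}, {"tx":1.2, "finger_gap":0}, {"tx":1.5, "finger_gap":0}, {"tx":1.8, "finger_gap":0}, {"tx":2.05, "finger_gap":0}, {"tx":2.25, "finger_gap":0}])

```text
clock: 11.82
tool_pos: [0.5015, 0.0315, 0.0376]
orientation: [180.0, 0.0, 171.9]
force: [-0.0, 0.4, -0.3]
opening: 0.0005
gripper_force: 0.1
```

Request:
tcp_steps(offsets=[{"tx":0.1, "finger_gap":0}, {"tx":0.15, "finger_gap":0}, {"tx":0.15, "finger_gap":0}])

```text
clock: 12.2
tool_pos: [0.4988, 0.0319, 0.0376]
orientation: [180.0, 0.0, 171.9]
force: [0.9, 0.4, -0.1]
opening: 0.0001
gripper_force: 0.0
```

Run:
```python
from plant import ctrl, viewer, telemetry;from h import *
o=telemetry.get_obs();s=viewer.snapshot('wrist');print(fd(o["tool_pos"]),o["tool_pos"],o["force"]);c=cam(s,o)
pickle.dump((o,s),open("pics/w6.pkl","wb"));cv2.imwrite("pics/w6.png",s["frame"][:,:,::-1])
print(proj(c,[*W(57,-77.5),.019]),proj(c,[*W(57,-95),.019]),proj(c,[*W(57,-60),.019]))
```

```text
[ 57. -46.] [0.49883296 0.03194334 0.03755632] [ 0.91608735  0.36820315 -0.05723014]
[321.96944592 204.01110391] [321.9049221  164.61671975] [322.03012595 241.05870028]
```

View pics/w6.png

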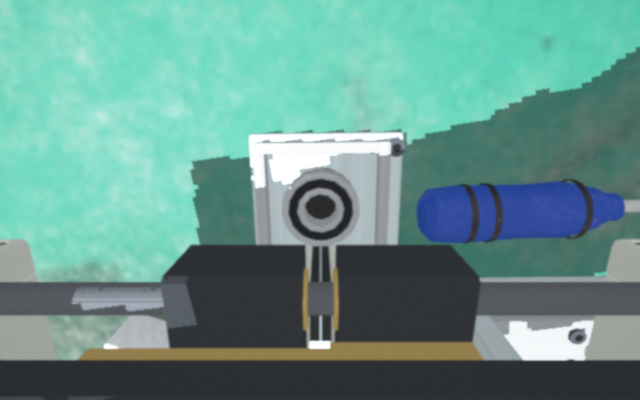

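The bearing is at (320,208) against a target of (322,204), about 2 mm short of the bay centre. I nudge it, back away, lift and check.

Converted, -0.01 m is -0.5, -0.02 m is -1.

Request:
tcp_steps(offsets=[{"tx":0.05, "finger_gap":0}, {"tx":0.1, "finger_gap":0}, {"tx":0.1, "finger_gap":0}, {"tx":-0.5, "finger_gap":0}, {"tx":-1, "finger_gap":0}, {"tx":-1, "finger_gap":0}])

```text
clock: 13.0
tool_pos: [0.5197, 0.029, 0.0374]
orientation: [180.0, 0.0, 171.9]
force: [0.5, 0.2, -0.4]
opening: 0.0002
gripper_force: 0.0
```

Request:
tcp_steps(offsets=[{"tz":-2.5, "finger_gap":0}, {"tz":-5.5, "finger_gap":0}, {"tz":-8.5, "finger_gap":0}, {"tz":-10.5, "finger_gap":0}, {"tz":-10.5, "finger_gap":0}, {"tz":-10.5, "finger_gap":0}])

```text
clock: 13.75
tool_pos: [0.518, 0.029, 0.2469]
orientation: [180.0, -0.1, 171.9]
force: [-0.5, -0.7, -0.2]
opening: 0.0004
gripper_force: 0.0
```

Run:
```python
from plant import ctrl, viewer, telemetry
exec(open("c.py").read().split("o,s=")[0])
o=telemetry.get_obs();s=viewer.snapshot('wrist');c=cam(s,o)
cv2.imwrite("pics/w7.png",s["frame"][:,:,::-1])
p=proj(c,[*W(57,-77.5),.019]);h=ring(s,p,17);print(p,[fd(plane(c,q[:2],.019)) for q in h] if h is not None else None)
```

```text
[321.19644433 127.19303052] [array([ 58.8, -76.4]), array([ 58.8, -76.4])]
```

View pics/w7.png

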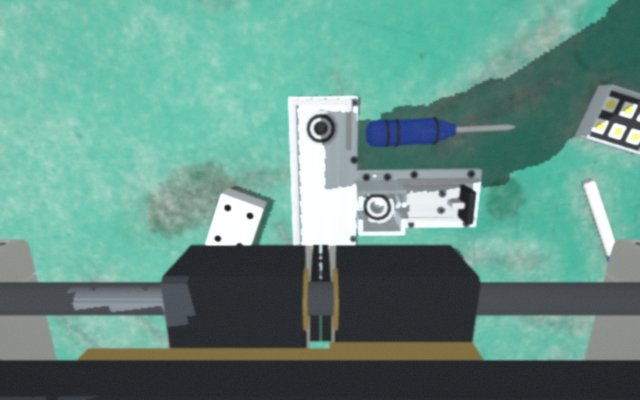

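The bearing at (320,128) lies in the bay at about feeder (58.8, −76.4) mm, with at least 3.9 mm of margin. The plunger is out and the stack is in place, so I'm handing in.

```bash
python3 -c "
from plant import ctrl, viewer, telemetry;print(ctrl.close_job())"
```

```text
the job is handed in; nothing more can be done
None
```

I handed the job in at about 14 s on the robot's clock: one plunger stroke fed one bearing, which now lies wholly inside the empty bay (about 4 mm clear at its tightest), with nothing else seen to move.

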